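# Wind down the stabilizer jack of the calligrapher's writing table

### The job

Steady the low wheeled writing table: slide the wooden bearing block by its tongue under the raised foot of the jack leg at the table's edge, with the foot over the middle of the block's broad part, then wind the jack's crank clockwise until the foot bears firmly on the block. You will feel it: stop and let go when the crank has become about half as heavy again as when it runs free, and never force it on to twice as heavy, which would jack the table off its wheels. Do not disturb the pots, bowl, inkstone, paperweight and brush rest.

Things in the scene. Friction and masses are not known exactly. Their poses are not given: they have to be found in the camera images.
- jack: Upright steel jack bolted to the left (+y) edge of the low black writing table (top 420 x 500 mm, 200 mm high). Origin on its vertical axis, within 10 mm of platform level, 60 mm from that edge; z up. Tube 45 mm across from 97 to 215 mm up. Below hangs a round rubber-soled foot, 80 mm across, its underside 44 to 66 mm above the platform at first. Full stroke ends short of the platform.
- crank_hub (a point): Top of the crank's hub, on the jack's axis, 248 mm above the jack's origin. A clockwise turn (seen from above) lowers the foot 16 mm. Free, the crank takes about 9 N at the sleeve, along its circle, either way; once the foot touches, winding on takes 12 N more per radian and turning back as much less. Winding at 11 to 17 N is right, 19 N overloads. Let go, it stays put.
- crank_grip (a point): On the axis of the crank's upright grey sleeve, a cylinder 26 mm across and 62 mm tall that spins freely on its pin; 36 mm above its lower end, 26 mm below its top, about 275 to 291 mm above the platform. It runs on a level circle of radius 80 mm about the jack's axis. A flat arm 20 mm wide joins hub and sleeve at the sleeve's lower end; at first it points over the writing table.
- block: Loose hardwood bearing block lying flat, 32 mm thick, about 0.4 kg: a broad part 110 mm (x) by 120 mm (y) and a handle tongue 30 mm wide (x) sticking out 100 mm from the middle of its +y end. Origin at the centre of the broad part's underside, z up; the tongue's middle is at y = +110 mm. It starts left (+y) of the jack, the tongue pointing away from it.
- ink_bowl: Bystander: white ceramic bowl, 110 mm across, 45 mm high. Origin at the centre of its underside.
- pot_near: Bystander: yellow paint pot with a white cap, 42 mm across, 58 mm high, on the platform. Origin at the centre of its underside.
- pot_left: Bystander: white paint pot, 42 mm across, 58 mm high, on the platform. Origin at the centre of its underside.
- pot_table: Bystander: blue paint pot, 42 mm across, 58 mm high, on the writing table. Origin at the centre of its underside.
- paperweight: Bystander: dark wooden bar 200 x 30 x 22 mm with a brass loop handle, on the writing table. Origin at the centre of its underside.
- brush_rest: Bystander: dark wooden brush rest 130 x 40 mm with four short pegs, 32 mm high. Origin at the centre of its underside.
- inkstone: Bystander: dark stone slab 120 x 80 x 18 mm on the writing table. Origin at the centre of its underside.
Not all that is in view belongs to the job. There is more than one size of the block; the job needs the larger.

How it is judged (in metres and radians):
On the way, in this order (a step that is already met when the one before it is completed fails the run):
1. the block lies flat under the raised foot, the middle of its broad part within 20 mm of the jack's axis, the foot not yet on it (horizontal distance between block and jack below 0.02 m and height (world z) of block below 0.006 m and angle between block's own z axis and vertical below 0.05 rad and contact force between jack and block below 3 N), for 0.2 s.
2. the foot bears on the block with 75 to 260 N (contact force between jack and block between 75 and 260 N), for 0.3 s.
At the end, for the whole second after the job is handed in: The block lies flat with the middle of its broad part within 20 mm of the jack's axis, the foot bears on it with 75 to 260 N (a push of about 11 to 17 N at the crank's sleeve), and crank and block are let go (all of step 2 and horizontal distance between block and jack below 0.02 m and height (world z) of block below 0.006 m and angle between block's own z axis and vertical below 0.05 rad); the robot touches nothing.
It fails at once if the jack is overloaded: the foot presses on the block with more than 320 N (about 19 N at the crank's sleeve), which lifts the table off its wheels (contact force between jack and block above 320 N).
It fails at once if a bystander is moved more than 25 mm (distance of any of ink_bowl, pot_near, pot_left, pot_table, paperweight, brush_rest, inkstone from where it was at the start of the episode above 0.025 m).
It also fails if it takes over 67 s, if anything falls off the work surface, if the arm or the gripper's body presses on something with over 40 N, if the wrist force passes 120 N, or if a joint passes its speed limit or range.

### The arm

A 6-joint arm with a two-finger parallel gripper is mounted at the origin on the work surface. World frame = base frame: x ahead of the robot, y to its left, z up, the work surface at z = 0. Lengths are in m, angles in degrees, forces in N, time in s.
With the tool pointing down it reaches from about 0.35 to 0.85 m from the base axis. Payload 8.1 kg.
Tool frame: the origin (TCP) lies between the finger pads; the fingertips stand 22 mm ahead of it and the grasp point (between the pads) lies 3 mm ahead of it; z points along the fingers, y is the line along which they close (so a half turn about z gives the same grasp; the last joint's range is limited). The gripper opens to 85 mm and grips with 20 to 120 N. Pads are 22 mm wide; open, the fingers measure 114 mm over their backs; the gripper's body (76 mm by 85 mm) begins 54 mm behind the grasp point. The pads swing forward as they close: fully open they stand 13 mm farther back than shut.
Start: joints at [-71.585, 7.471, 85.268, -0, 87.261, -4.893], TCP at [0.237, -0.551, 0.253] pointing down, gripper open.
Joint ranges: [-169.43, 169.43], [-51.17, 129.36], [1.28, 143.12], [-76.62, 256.62], [0, 156.53], [-152.29, 152.29]. Speed limits (degrees/s): [136.94, 136.94, 159.86, 180, 180, 180].

### API

Orientations are given as [roll, pitch, yaw] about the fixed x, y, z axes, in that order (R = Rz(yaw) Ry(pitch) Rx(roll)).
In Python, from station import move_pose, move_straight, goto_joints, command_gripper, hold, ik, observe, camera, MotionError, job_done, trace, place_of gives the robot as it stands. Calls block until the motion is done:
- move_pose(position, orientation): joint-space move of the TCP to a pose.
- move_straight(position, frame=None, vel=0.15): straight line of the TCP; frame=None keeps the orientation; vel is the mean speed in m/s.
- goto_joints(angles): joint-space move.
- command_gripper(opening, squeeze=None): finger opening in m; squeeze is the grip in N (None keeps the last); returns when the fingers have stopped.
- hold(seconds).
- ik(position, orientation): joint angles nearest the present ones, or None.
- observe(): the state.
- camera(name): name is "scene" or "top" or "wrist"; returns a dict with "color" (480x640x3 uint8, red, green, blue), "fov_y" (degrees; the focal length in pixels is half the picture's height over the tangent of half this angle, whatever the lens; pixels are square), "cx", "cy" (the principal point, pixels), "world_to_cam" (4x4, takes a point from world to camera coordinates). Camera axes: x right, y up, looking along -z (the intrinsics and any distortion apply to the point x, -y, -z); pixel columns grow to the right and rows downward; lengths in m; the calibration is good to about 2 mm. A picture is of the moment at which its call begins. There is no depth.
A pose or a line that the arm cannot do raises MotionError and nothing moves.
- job_done(): hands the job in; it is judged then, once.
Trained networks look in a picture, given as the dict that the camera call returned (one of the last four; its "shot" number tells which), for a name from the list of things; names that differ only in an ending like _2 or _b are one class to them, and where a whole thing is asked for, a point or a joint stands for the part that bears it (a point fixed in the world has none). Each returns a list of dicts, best first, with "conf" (0 to 1); they miss things now and then, are a little off and sometimes report something else, mostly with a low value. They report only what shows in the picture. A call takes as long as a camera call. They do not tell look-alikes from the thing itself.
- trace(picture, name): "mask" (480x640 bool, what is visible of it) and "box" ([left, top, width, height] in pixels, round what is visible of it).
- place_of(picture, name): "pixel" ([column, row] in pixels: a listed point, or the origin of a listed thing).
The state is a dict: "time": time; "qpos": joint angles; "qvel": joint speeds; "effort": joint torques, N m; "eef_pos": TCP position; "eef_rot": TCP orientation; "ft_force": force on the tool from outside, world axes, zero at the start; "moment": the same for the moment, N m; "width": finger opening in m; "grasp_force": force on a finger pad.
Only numpy, scipy, OpenCV 4.12 (cv2) and the standard library are available. Lean on these libraries where they do the work, as an engineer would, in place of code of your own. Each camera call takes 0.05 s, during which the arm holds its last target. There are 200 camera calls.

## Working session

There is one attempt and no reset: what is moved stays moved. The work goes in short steps, each a Python script; the robot and the scene stay as the last script left them, time stands still between calls to the robot, and variables do not carry over. Pictures are saved under pics/ and viewed, at most 10 in all, crops included, and the job is handed in when it is done.

```bash
ls; mkdir -p pics
cat > h.py <<'E'
import numpy as np, cv2
from station import *
def save(p,n): cv2.imwrite('pics/'+n+'.png',cv2.cvtColor(p['color'],cv2.COLOR_RGB2BGR))
def f(p): return 240/np.tan(np.radians(p['fov_y'])/2)
def proj(p,X):
    c=p['world_to_cam']@np.append(X,1); return np.array([p['cx']+f(p)*c[0]/-c[2], p['cy']+f(p)*c[1]/c[2]])
def ray(p,px):
    M=np.array(p['world_to_cam']); d=np.array([(px[0]-p['cx'])/f(p), -(px[1]-p['cy'])/f(p), -1])
    return -M[:3,:3].T@M[:3,3], M[:3,:3].T@d
def atz(p,px,z):
    o,d=ray(p,px); return o+d*(z-o[2])/d[2]
E
python3 - <<'E'
from h import *
for n in ['scene','top']:
    p=camera(n); save(p,n); print(n,[k for k in p],p['fov_y'],p['cx'],p['cy'],np.round(-np.array(p['world_to_cam'])[:3,:3].T@np.array(p['world_to_cam'])[:3,3],3))
    for t in ['jack','crank_hub','crank_grip','block','ink_bowl','pot_near','pot_left','pot_table']:
        r=place_of(p,t); print(t,[(np.round(q['pixel']).tolist(),round(q['conf'],2)) for q in r[:3]])
E
```

```text
pics
scene ['color', 'fov_y', 'cx', 'cy', 'world_to_cam', 'shot'] 44.949189911211924 337.52597328650734 239.15215278612487 [1.381 0.151 1.282]
jack [([340.0, 274.0], 0.86)]
crank_hub [([418.0, 236.0], 0.66)]
crank_grip [([302.0, 208.0], 0.63)]
block [([482.0, 252.0], 0.79)]
ink_bowl [([389.0, 372.0], 0.87), ([425.0, 293.0], 0.53)]
pot_near [([417.0, 239.0], 0.54)]
pot_left [([543.0, 279.0], 0.72)]
pot_table [([281.0, 180.0], 0.85)]
top ['color', 'fov_y', 'cx', 'cy', 'world_to_cam', 'shot'] 49.116309962685165 320.5477250272144 239.8724458026072 [ 0.454 -0.05   1.489]
jack [([331.0, 257.0], 0.96)]
crank_hub []
crank_grip [([363.0, 239.0], 0.4)]
block [([250.0, 257.0], 0.96), ([202.0, 316.0], 0.88)]
ink_bowl [([271.0, 174.0], 0.62)]
pot_near [([327.0, 255.0], 0.33)]
pot_left [([144.0, 293.0], 0.83), ([361.0, 241.0], 0.42)]
pot_table [([406.0, 303.0], 0.58)]
```

View pics/scene.png

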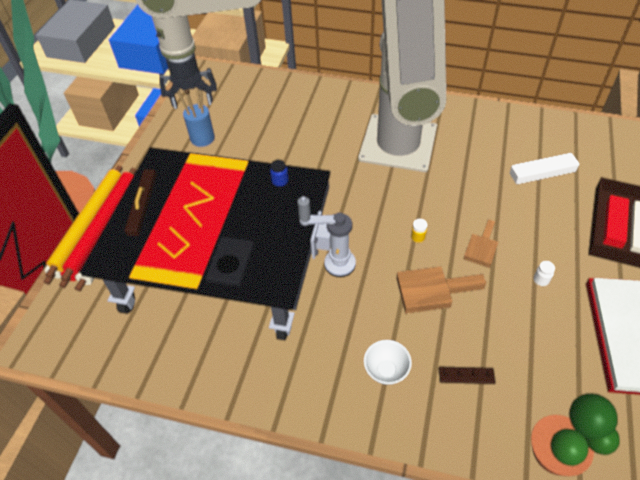

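View pics/top.png

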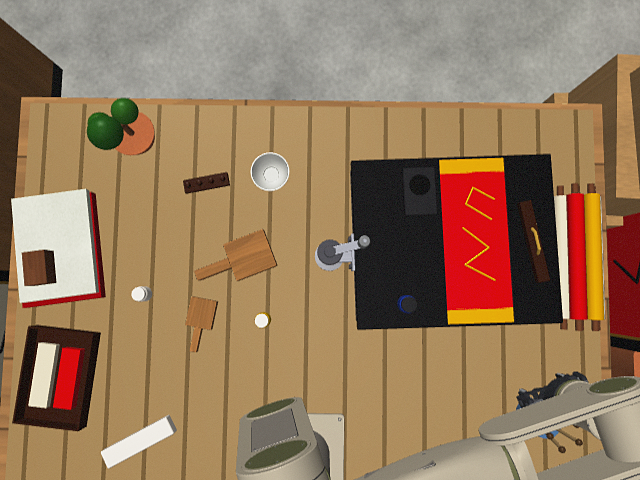

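Candidates for the block are the large one, at top (250,255) with its tongue to (197,274) and scene (425,288), and the smaller look-alike, at top (201,313) and scene (481,250). I choose the larger. The jack is at top (330,255) and scene (340,260), and its crank sleeve is at top (364,241) and scene (304,208).

```bash
cat >> h.py <<'E'
from scipy.optimize import minimize, least_squares
def sil(p,q,H=.032):
    m=np.zeros((480,640),np.uint8); c,s=np.cos(q[2]),np.sin(q[2])
    for P in ([[-.055,-.06],[.055,-.06],[.055,.06],[-.055,.06]],[[-.015,.05],[.015,.05],[.015,.16],[-.015,.16]]):
        pts=[proj(p,[q[0]+c*a-s*b,q[1]+s*a+c*b,z]) for a,b in P for z in (0,H)]
        h=cv2.convexHull(np.float32(pts)); cv2.fillConvexPoly(m,np.int32(h*16),1,shift=4)
    return m>0
def fitblock(pm,q0):
    def cost(q): return sum(1-(sil(p,q)&m).sum()/(sil(p,q)|m).sum() for p,m in pm)
    q0=np.array(q0); r=minimize(cost,q0,method='Nelder-Mead',options=dict(initial_simplex=[q0,q0+[.02,0,0],q0+[0,.02,0],q0+[0,0,.2]],xatol=3e-4,fatol=1e-4))
    return r.x,r.fun
def tri(obs):
    def e(X): return np.concatenate([proj(p,X)-u for p,u in obs])
    r=least_squares(e,[.4,0,.2]); return r.x,np.round(r.fun,1)
E
python3 - <<'E'
from h import *
t=camera('top'); s=camera('scene')
for p in (t,s): print('base',proj(p,[0,0,0]))
g=atz(t,(250,255),.032); print('blk',g)
pm=[]
for p in (t,s):
    c=proj(p,g)
    for r in trace(p,'block'):
        print(r['box'],r['conf'])
        if r['mask'][int(c[1]),int(c[0])]: pm.append((p,r['mask']));break
for k in [pm]+[[x] for x in pm]: print('fit',fitblock(k,[g[0],g[1],.35]))
for n in ['jack','crank_grip']:
    o=[place_of(p,n)[0]['pixel'] for p in (t,s)]; print(n,o,tri([(t,o[0]),(s,o[1])]))
print('sleeve top', tri([(t,(364,241)),(s,(304,199))]))
m=trace(s,'jack'); print(m[0]['box'],m[0]['conf'])
print('hub', tri([(t,(327,255)),(s,(341,219))]))
print('jack z0',atz(t,place_of(t,'jack')[0]['pixel'],0),atz(s,place_of(s,'jack')[0]['pixel'],0))
for n,z in [('pot_near',.058),('pot_left',.058),('pot_table',.258),('ink_bowl',.045)]:
    print(n,{k:[np.round(atz(p,r['pixel'],z-.058 if n!='ink_bowl' else 0),3)[:2].tolist() for r in place_of(p,n)[:2]] for k,p in(('t',t),('s',s))})
cv2.imwrite('pics/c1.png',np.hstack([cv2.resize(t['color'][190:330,180:380,::-1],(600,420),interpolation=3)]));cv2.imwrite('pics/c2.png',cv2.resize(s['color'][180:320,270:510,::-1],(720,420),interpolation=3))
E
```

```text
base [304.61259016 452.92302982]
base [397.76501941 142.52054455]
blk [0.53999369 0.1604015  0.032     ]
[183.9, 299.0, 34.1, 57.4] 0.95
[193.6, 231.3, 81.7, 46.8] 0.71
[465.1, 221.0, 34.8, 45.9] 0.81
[395.8, 266.1, 90.2, 47.3] 0.69
fit (array([0.54324717, 0.16151879, 0.38800151]), np.float64(0.12496396362915041))
fit (array([0.54294126, 0.16384625, 0.38758844]), np.float64(0.08987783595113441))
fit (array([0.54323195, 0.16024449, 0.37906322]), np.float64(0.034663865546218475))
jack [[329.7, 258.5], [340.7, 275.9]] (array([ 0.53554361, -0.06058741, -0.00886459]), array([-0.4,  0.1, -0.4, -0. ]))
crank_grip [[364.6, 240.7], [302.4, 208.9]] (array([ 0.56275979, -0.14033045,  0.27615976]), array([ 0.3, -0.1,  0.3,  0. ]))
sleeve top (array([ 0.55914807, -0.13620327,  0.30725337]), array([ 0.1, -0. ,  0.1,  0. ]))
[298.3, 197.4, 58.9, 82.1] 0.88
hub (array([ 0.53172943, -0.05564822,  0.22673265]), array([ 1.1, -0.2,  1.1,  0. ]))
jack z0 [ 0.5352883 -0.0615577  0.       ] [ 0.54115909 -0.05821764  0.        ]
pot_near {'t': [[0.352, 0.125]], 's': [[0.368, 0.121]]}
pot_left {'t': [[0.427, 0.461], [0.587, -0.637]], 's': [[0.437, 0.456], [0.54, 0.166]]}
pot_table {'t': [[0.728, 0.103], [0.417, -0.243]], 's': [[0.418, -0.247]]}
ink_bowl {'t': [[0.764, 0.116]], 's': [[0.785, 0.113], [0.341, -0.102]]}
```

View pics/c2.png

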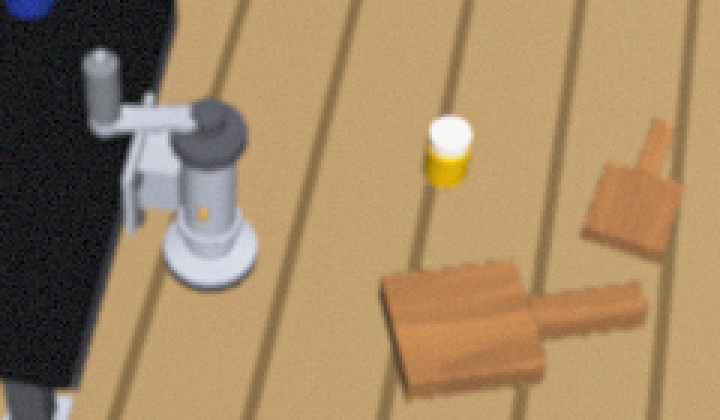

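View pics/c1.png

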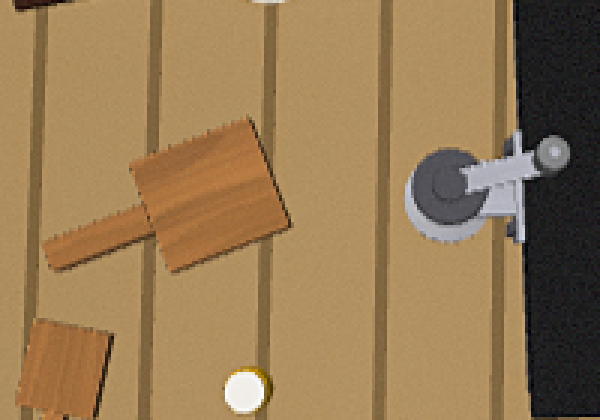

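The crops confirm the larger block: its broad part is about 110 mm across, and its tongue points left and down in the top view. The crank sleeve is over the table edge. Next I lift clear, look at the crank on the way past, then go to the tongue.

```bash
cat > a.py <<'E'
from h import *
q=np.array([0.5432,0.1605,0.380])
move_straight([.237,-.551,.45],vel=.25)
b=np.degrees(q[2])
tg=q[:2]+.11*np.array([-np.sin(q[2]),np.cos(q[2])])
for yaw in (b+90,b-90):
    print(yaw,[np.round(x,0) if x is not None else None for x in (ik([*tg,.2],[180,0,yaw]),ik([tg[0],tg[1]-.22,.03],[180,0,yaw]))])
yaw=b-90
move_pose([.50,-.12,.50],[180,0,-90])
w=camera('wrist'); save(w,'w1')
for n in ['jack','crank_hub','crank_grip']: print(n,[(np.round(r['pixel'],1),r['conf']) for r in place_of(w,n)])
r=trace(w,'jack'); print([(x['box'],x['conf']) for x in r])
for n,z in (('crank_hub',.245),('crank_grip',.281),('jack',0)):
    for r in place_of(w,n)[:1]: print(n,atz(w,r['pixel'],z))
print(observe()['time'],observe()['ft_force'])
E
python3 a.py
```

```text
111.77239621497128 [array([22.,  4., 94., -0., 81.,  1.]), array([ -1.,   6., 111.,   0.,  62., -23.])]
-68.22760378502872 [None, None]Traceback (most recent call last):
  File "a.py", line 9, in <module>
    move_pose([.50,-.12,.50],[180,0,-90])
    ~~~~~~~~~^^^^^^^^^^^^^^^^^^^^^^^^^^^^
station.MotionError: the arm cannot take that pose within its joint ranges
```

```bash
sed -i '/vel=.25/d; s/^yaw=b-90/yaw=b+90/; s/\[180,0,-90\]/[180,0,90]/' a.py; python3 a.py
```

```text
111.77239621497128 [array([22.,  4., 94., -0., 81.,  1.]), array([ -1.,   6., 111.,   0.,  62., -23.])]
-68.22760378502872 [None, None]
jack [(array([343.3, 134.5]), 0.89)]
crank_hub [(array([357.3, 136.8]), 0.69)]
crank_grip [(array([383.6, 228.2]), 0.56)]
[([312.9, 101.9, 89.1, 149.3], 0.84), ([220.4, 285.8, 41.3, 55.7], 0.48)]
crank_hub [ 0.53972742 -0.06100201  0.245     ]
crank_grip [ 0.5613497  -0.13854512  0.281     ]
jack [ 0.54419283 -0.06283641  0.        ]
5.025 [-0.19360573  0.04977423  0.74013747]
```

View pics/w1.png

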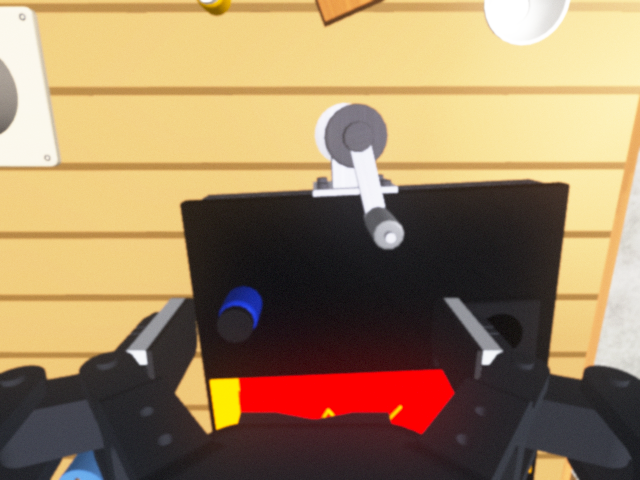

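Wrist view: hub at (358,135) and sleeve top at (389,234). The hub-to-grip distance comes to 80.5 mm, as it should, so the jack axis is at about (0.539, -0.061). Now the tongue.

```bash
cat > b.py <<'E'
from h import *
move_pose([.505,.21,.30],[180,0,111.8])
w=camera('wrist'); save(w,'w2')
ms=trace(w,'block'); print([(x['box'],x['conf']) for x in ms])
m=max(ms,key=lambda x:x['mask'].sum())['mask']
q,e=fitblock([(w,m)],[.5432,.1605,.38]); print(q,e)
im=w['color'][:,:,::-1].copy(); im[sil(w,q)^m]=(0,255,0); cv2.imwrite('pics/w2.png',im)
E
python3 b.py
```

```text
[([277.3, 88.6, 109.7, 217.7], 0.92), ([112.0, 0.0, 164.8, 119.9], 0.56)]
[0.54314426 0.16202984 0.3914636 ] 0.039235475935154196
```

View pics/w2.png

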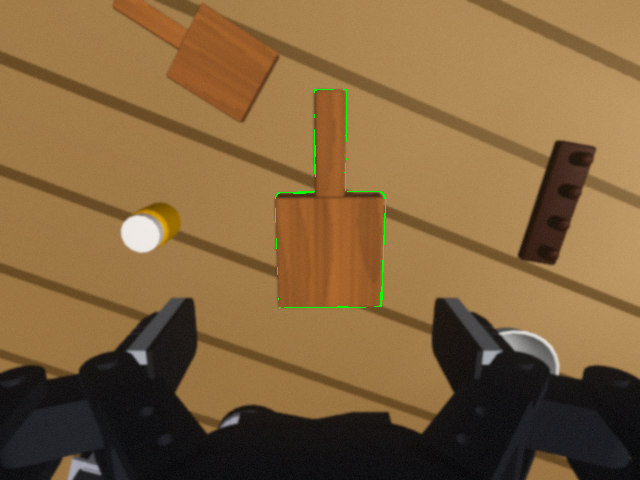

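The wrist view shows the block outline matched to within a pixel or so, with broad centre (330,250) and tongue (330,140). Its pose is (0.543, 0.162) at 22.4°. Grasp and slide.

```bash
cat > c.py <<'E'
from h import *
q=np.array([.5431,.162,.391]); J=np.array([.539,-.061]); yaw=np.degrees(q[2])+90
tg=q[:2]+.11*np.array([-np.sin(q[2]),np.cos(q[2])])
move_pose([*tg,.13],[180,0,yaw]); move_straight([*tg,.027],vel=.1)
print(observe()['ft_force'])
command_gripper(.02,40); o=observe(); print(o['width'],o['grasp_force'],o['ft_force'])
e=tg+J-q[:2]
move_straight([*e,.027],vel=.1); o=observe(); print(o['time'],o['eef_pos'],o['width'],o['ft_force'])
s=camera('scene'); save(s,'s2'); t=camera('top')
for p in (s,t):
  for r in trace(p,'block'): print(r['box'],r['conf'])
im=s['color'][150:350,250:530,::-1].copy(); cv2.imwrite('pics/s2.png',cv2.resize(im,(784,560),interpolation=3))
E
python3 c.py
```

```text
[-0.14380219 -0.5010136   0.40526116]
0.02926447763410291 40.52601635456085 [-0.16347865  0.83067217  3.37870477]
11.4167 [0.49695819 0.04005643 0.02731751] 0.029188251280172474 [-0.69567219  3.04726192  6.82397248]
[316.1, 248.7, 83.7, 45.9] 0.68
[463.9, 221.0, 34.6, 47.6] 0.61
[311.0, 233.7, 36.0, 50.2] 0.88
```

View pics/s2.png

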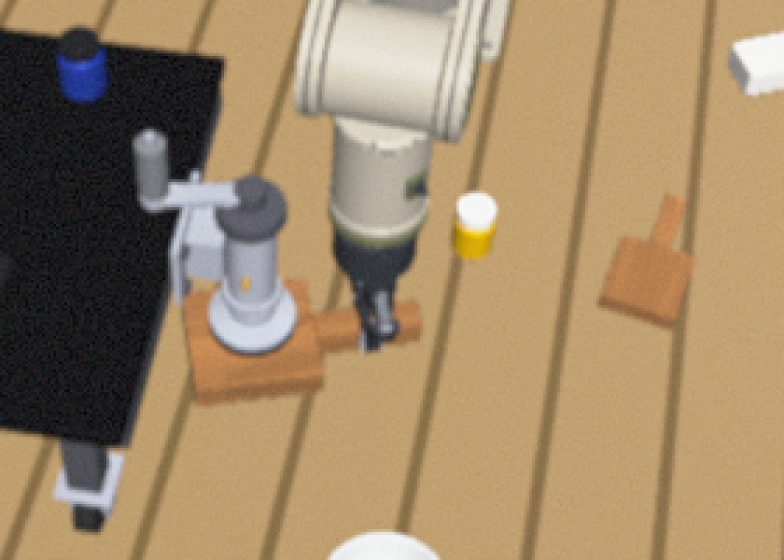

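The foot is over the middle of the block, and the gripper is on the tongue. Release, check, and grip the sleeve.

```bash
cat > d.py <<'E'
from h import *
J=np.array([.539,-.061])
command_gripper(.085); o=observe()['eef_pos']
move_straight([o[0],o[1],.42],vel=.25)
print([ik([J[0]+.08*np.cos(a),J[1]+.08*np.sin(a),.284],[180,0,90]) is not None for a in np.radians(range(0,360,45))])
move_pose([.49,-.14,.42],[180,0,90])
w=camera('wrist'); t=camera('top'); s=camera('scene')
R=[]
for p in (w,t,s):
    r=place_of(p,'crank_grip'); u=[np.round(x['pixel'],1) for x in r[:1]]; print(u)
    if u: R.append((p,u[0]))
print('grip',tri(R))
for n,z in (('crank_hub',.245),('crank_grip',.279)):
    for r in place_of(w,n)[:1]: print(n,atz(w,r['pixel'],z))
pm=[]
for p in (w,t,s):
    ms=[x for x in trace(p,'block') if x['mask'][tuple(np.int32(np.clip(proj(p,[.51,.02,.032])[::-1],0,[479,639])))]]
    if ms: pm.append((p,ms[0]['mask']))
# only tongue & corners show: count mask explained
def cost(q): return sum((sil(p,q)^m).sum()/m.sum() for p,m in pm)
r=minimize(cost,[.539,-.061,.391],method='Nelder-Mead',options=dict(initial_simplex=[[.539,-.061,.391],[.55,-.061,.391],[.539,-.05,.391],[.539,-.061,.45]])); print(len(pm),r.x,r.fun)
print(observe()['time'])
E
python3 d.py
```

```text
[True, True, True, True, True, True, True, True]
[array([420.1, 228.7])]
[array([207.8, 184.6])]
[array([303.6, 206.8])]
grip (array([ 0.56360351, -0.11030947,  0.30145648]), array([ 15.5, -35. , 144.7,  54.5,  11.3,  -2.7]))
crank_hub [ 0.54065456 -0.05933367  0.245     ]
crank_grip [ 0.56200106 -0.13789034  0.279     ]
3 [ 0.53831099 -0.06052687  0.37817977] 2.9115445094838437
15.225
```

```bash
cat > e.py <<'E'
from h import *
C=np.array([.540,-.0602]); z=.282
a=np.radians(-74.3); P=lambda a,r=.08:[*(C+r*np.array([np.cos(a),np.sin(a)])),z]
p=P(a); move_straight([p[0],p[1],.40],vel=.2); f0=np.array(observe()['ft_force']); print(f0)
move_straight(p,vel=.12); print(observe()['ft_force'])
command_gripper(.015,50); o=observe(); print(o['width'],o['ft_force'],o['eef_pos'])
for k in range(6):
    a-=np.radians(10); move_straight(P(a),vel=.08); o=observe()
    F=np.array(o['ft_force'])-f0; e=np.array(o['eef_pos']); d=e[:2]-C; th=np.arctan2(d[1],d[0])
    rad=np.array([np.cos(th),np.sin(th)]); tan=np.array([np.sin(th),-np.cos(th)])
    print(round(o['time'],2),np.degrees([a,th]).round(2),'r',round(np.hypot(*d),4),'Ft',round(-F[:2]@tan,2),'Fr',round(F[:2]@rad,2),'Fz',round(F[2],1))
hold(.3); o=observe(); print((np.array(o['ft_force'])-f0)[:2]@tan)
E
python3 e.py
```

```text
[-0.67042685  0.10047225  0.15768378]
[-0.40506261 -0.67322099 -0.300471  ]
0.024938012383799817 [-3.46217445  0.81585641  3.74775933] [ 0.56152929 -0.13716778  0.28242114]
17.78 [-84.3  -84.02] r 0.0799 Ft 3.36 Fr -1.37 Fz 1.9
18.11 [-94.3  -94.13] r 0.0798 Ft 2.55 Fr -2.1 Fz 3.4
18.43 [-104.3  -104.16] r 0.0798 Ft 3.2 Fr -2.97 Fz 3.9
18.76 [-114.3  -114.17] r 0.0797 Ft 0.86 Fr -3.57 Fz 5.1
19.08 [-124.3  -124.16] r 0.0797 Ft 2.43 Fr -4.64 Fz 5.0
19.41 [-134.3  -134.12] r 0.0797 Ft 1.56 Fr -5.46 Fz 4.9
-0.5821271792838707
```

```bash
cat > f.py <<'E'
from h import *
import threading
C=np.array([.540,-.0602]); z=.282; f0=np.array([-.67,.10,.16])
P=lambda a,r=.08:[*(C+r*np.array([np.cos(a),np.sin(a)])),z]
def wind(a,step,vel):
    """one clockwise step (deg); returns samples (t, angle, Ft, Fr) taken while moving"""
    S=[]; stop=threading.Event()
    def poll():
        last=-1
        while not stop.is_set():
            try: o=observe()
            except Exception as ex: S.append(repr(ex)); return
            if o['time']==last: continue
            last=o['time']; F=(np.array(o['ft_force'])-f0)[:2]; d=np.array(o['eef_pos'])[:2]-C; th=np.arctan2(d[1],d[0])
            S.append((last,np.degrees(th),-F@[np.sin(th),-np.cos(th)],F@[np.cos(th),np.sin(th)]))
    T=threading.Thread(target=poll); T.start()
    try: move_straight(P(np.radians(a-step)),vel=vel)
    finally: stop.set(); T.join()
    return S
E
python3 - <<'E'
from f import *
S=wind(-134.3,15,.05); print(len(S)); [print(np.round(s,2) if not isinstance(s,str) else s) for s in S[::max(1,len(S)//15)]]
E
```

```text
2
[  19.71 -134.11    0.58   -5.98]
[  20.27 -148.61    5.04   -6.86]
```

Run:
```python
from f import *
a=-149.3
for st,v in [(3,.012),(3,.012),(3,.02),(6,.02),(6,.03)]:
    S=wind(a,st,v); a-=st; print(st,v,np.round(S[-1],2))
```

```text
3 0.012 [  20.78 -151.14    7.66   -7.05]Traceback (most recent call last):
  File "<stdin>", line 4, in <module>
    return _wrapfunc(a, 'round', decimals=decimals, out=out)
    return _wrapit(obj, method, *args, **kwds)
    result = getattr(arr, method)(*args, **kwds)
numpy._core._exceptions._UFuncNoLoopError: ufunc 'multiply' did not contain a loop with signature matching types (dtype('<U13'), dtype('float64')) -> None
```

```bash
cat > g.py <<'E'
from h import *
import json
f0=np.array([-.67,.10,.16])
class W:
    def __init__(s,a=None):
        d=json.load(open('st.json')) if a is None else dict(a=a,C=[.540,-.0602])
        s.a=d['a']; s.C=np.array(d['C'])
    def go(s,step,v):
        s.a-=step; t=np.radians(s.a); move_straight([*(s.C+.08*np.array([np.cos(t),np.sin(t)])),.282],vel=v)
        json.dump(dict(a=s.a,C=s.C.tolist()),open('st.json','w'))
    def probe(s,step=3,v=.012,g=.5):
        s.go(step,v); o=observe(); F=(np.array(o['ft_force'])-f0)[:2]; d=np.array(o['eef_pos'])[:2]-s.C; th=np.arctan2(d[1],d[0])
        r=np.array([np.cos(th),np.sin(th)]); Ft=-F@[r[1],-r[0]]; Fr=F@r; s.C=s.C+r*g*Fr/5000
        lag=(np.degrees(th)-s.a+180)%360-180
        print(f"{o['time']:.2f} a {s.a:.1f} turned {-74.3-s.a:.0f} Ft {Ft:.2f} Fr {Fr:.2f} lag {lag:.2f} C {s.C.round(4)} w {o['width']:.4f}",flush=True)
        return Ft
E
python3 - <<'E'
from g import *
o=observe(); d=np.array(o['eef_pos'])[:2]-[.54,-.0602]; print(np.degrees(np.arctan2(d[1],d[0])),o['time'])
w=W(-152.3); w.probe()
while w.a>-74.3-235:
    w.go(12,.12); w.go(12,.12); w.probe()
E
```

```text
-154.0898977185693 21.275
21.52 a -155.3 turned 81 Ft 7.76 Fr -6.12 lag 1.22 C [ 0.5406 -0.0599] w 0.0248
22.61 a -182.3 turned 108 Ft 7.40 Fr -0.15 lag 1.35 C [ 0.5406 -0.0599] w 0.0249
23.69 a -209.3 turned 135 Ft 6.88 Fr 1.92 lag 1.20 C [ 0.5404 -0.0598] w 0.0248
24.77 a -236.3 turned 162 Ft 6.20 Fr 2.31 lag 0.97 C [ 0.5403 -0.0597] w 0.0250
25.86 a -263.3 turned 189 Ft 6.98 Fr 0.41 lag 0.74 C [ 0.5403 -0.0596] w 0.0251
26.94 a -290.3 turned 216 Ft 6.85 Fr -0.27 lag 0.60 C [ 0.5402 -0.0596] w 0.0248
28.02 a -317.3 turned 243 Ft 5.39 Fr 0.53 lag 0.62 C [ 0.5403 -0.0596] w 0.0248
```

```bash
cat > k.py <<'E'
from g import *
w=W(); L=[6.5]
while 1:
    w.go(12,.13); L.append(w.probe())
    if L[-1]>8.3 or L[-1]-min(L[-4:])>2 or w.a<-74.3-800: break
E
python3 k.py
```

```text
28.80 a -332.3 turned 258 Ft 6.48 Fr 0.80 lag 0.67 C [ 0.5403 -0.0596] w 0.0251
29.57 a -347.3 turned 273 Ft 6.03 Fr 0.72 lag 0.70 C [ 0.5404 -0.0596] w 0.0247
30.35 a -362.3 turned 288 Ft 7.25 Fr 1.17 lag 0.72 C [ 0.5405 -0.0596] w 0.0247
31.12 a -377.3 turned 303 Ft 8.32 Fr 0.63 lag 0.74 C [ 0.5406 -0.0596] w 0.0247
```

Run:
```python
from g import *
w=W()
for i in range(4):
    F=w.probe(4,.015)
    if F>12: break
```

```text
31.65 a -381.3 turned 307 Ft 7.39 Fr 0.66 lag 0.75 C [ 0.5406 -0.0596] w 0.0251
32.17 a -385.3 turned 311 Ft 6.94 Fr -0.40 lag 0.75 C [ 0.5405 -0.0596] w 0.0244
32.70 a -389.3 turned 315 Ft 7.06 Fr 0.79 lag 0.73 C [ 0.5406 -0.0596] w 0.0245
33.23 a -393.3 turned 319 Ft 8.26 Fr -0.09 lag 0.73 C [ 0.5406 -0.0596] w 0.0250
```

```bash
sed -i 's/L\[-1\]>8.3 or L\[-1\]-min(L\[-4:\])>2/L[-1]>9 or sum(L[-2:])>17/' k.py; python3 k.py
```

```text
34.00 a -408.3 turned 334 Ft 7.84 Fr 0.53 lag 0.67 C [ 0.5406 -0.0597] w 0.0252
34.77 a -423.3 turned 349 Ft 7.89 Fr -0.18 lag 0.65 C [ 0.5406 -0.0597] w 0.0250
35.55 a -438.3 turned 364 Ft 8.03 Fr -0.28 lag 0.67 C [ 0.5406 -0.0596] w 0.0247
36.33 a -453.3 turned 379 Ft 8.13 Fr -0.44 lag 0.75 C [ 0.5406 -0.0596] w 0.0247
37.10 a -468.3 turned 394 Ft 7.35 Fr -0.16 lag 0.92 C [ 0.5406 -0.0596] w 0.0246
37.88 a -483.3 turned 409 Ft 7.89 Fr -0.31 lag 1.02 C [ 0.5406 -0.0595] w 0.0249
38.65 a -498.3 turned 424 Ft 7.18 Fr 0.46 lag 1.08 C [ 0.5406 -0.0596] w 0.0248
39.42 a -513.3 turned 439 Ft 6.75 Fr 0.47 lag 1.12 C [ 0.5406 -0.0596] w 0.0248
40.20 a -528.3 turned 454 Ft 6.90 Fr 1.23 lag 1.15 C [ 0.5405 -0.0596] w 0.0248
40.98 a -543.3 turned 469 Ft 7.68 Fr 0.70 lag 1.27 C [ 0.5404 -0.0596] w 0.0247
41.75 a -558.3 turned 484 Ft 10.97 Fr 0.99 lag 1.58 C [ 0.5403 -0.0596] w 0.0248
```

Run:
```python
from g import *
w=W()
for i in range(3):
    F=w.probe(3,.012)
    if F>12.2: break
```

```text
42.25 a -561.3 turned 487 Ft 12.04 Fr 0.94 lag 1.65 C [ 0.5403 -0.0596] w 0.0243
42.75 a -564.3 turned 490 Ft 11.60 Fr 0.52 lag 1.71 C [ 0.5402 -0.0596] w 0.0250
43.25 a -567.3 turned 493 Ft 12.77 Fr 0.63 lag 1.75 C [ 0.5402 -0.0595] w 0.0251
```

Run:
```python
from g import *
w=W(); w.probe(-1.2,.012)
command_gripper(.07); o=observe()['eef_pos']; move_straight([o[0],o[1],.42],vel=.2)
move_straight([.45,-.06,.44],vel=.25)
c=camera('wrist'); print([(r['conf'],atz(c,r['pixel'],.279)-[.5402,-.0596,0]) for r in place_of(c,'crank_grip')[:1]])
s=camera('scene'); cv2.imwrite('pics/s3.png',cv2.resize(s['color'][150:400,250:570,::-1],(768,600),interpolation=3)); print(observe()['time'],observe()['ft_force'])
```

```text
43.54 a -566.1 turned 492 Ft 4.47 Fr -0.70 lag 0.72 C [ 0.5403 -0.0596] w 0.0250
[(0.65, array([-0.07242736,  0.03218149,  0.279     ]))]
45.3667 [ 0.59244708  0.0392367  -0.54995016]
```

View pics/s3.png

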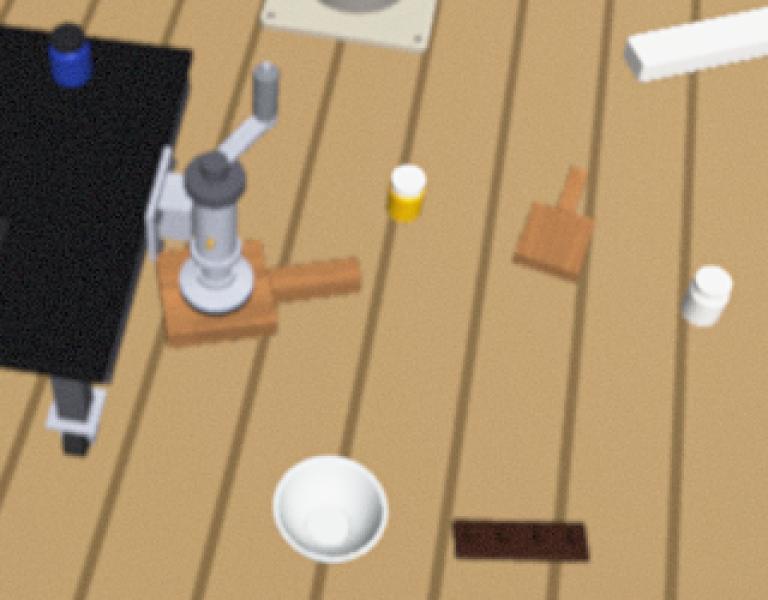

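The foot sits on the block's broad middle, the crank stayed put at about 155°, and nothing else has moved. Handing in.

```bash
python3 -c "
from station import *
print(job_done())"
```

```text
the job is handed in; nothing more can be done
None
```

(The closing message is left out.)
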